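Push a clay scrap through the flap of the reclaim bin

TASK

The square clay tube on the feed shelf is scrap. Push it with the fingertips along the shelf and in through the orange swinging flap until it drops into the reclaim bin, then draw the fingers back out so that the flap falls shut. Only push the tube, never pick it up, and leave everything else standing where it is.

Things in the scene. Friction and masses are not known exactly. Their poses are not given: they have to be found in the camera images.
- clay_tube: the scrap: hollow square tube of stiff grey-brown clay, 46x46 mm and 34 mm high, 9 mm walls, open at the top, 40 to 90 g; it stands upright on the feed shelf, at any yaw; origin at the centre of its underside, z up. It may stand left or right of the mouth and must then first be pushed sideways in front of it
- mouth (a point): middle of the lower edge of the bin's mouth, on the feed shelf's top, 80 mm above the table. x points level straight into the bin, y to the left for one who looks in, z up. The mouth is 96 mm wide (y -48 to +48 mm) between solid plywood jambs; the flap closes it at x = 0
- bin: plywood reclaim bin with its feed shelf, fixed; origin on the table under the mouth point, same axes. Shelf: bare board without rims, top at z = 80 mm, x -180 to +6 mm, 190 mm wide; a thing whose middle passes its inner end (x = +6 mm, in the bin) tips and drops 74 mm to the bin floor. Bin: x 0 to 150 mm, 150 mm wide, clear cover, its top at z = 138 mm
- flap (a joint): orange flap, 90 mm wide, 46 mm long, 22 g, hung on a fixed level pin across the mouth, 50 mm above the shelf at x = 0: 0 rad shut, up to 1.45 as its lower edge swings into the bin, never outward. It swings freely and falls shut by its own weight; the pushed tube opens it, and may hang on the edge under it until pushed a little further. Fingers that reach in under the pin should lean, tips forward by 20 to 45 degrees
- pale_stone: smooth grey river stone, 44x50x25 mm, on the bin's clear cover at its far left corner; origin under its centre; leave it alone
- blue_tile: glazed teal test tile, 60x36x8 mm, lying on the bin's clear cover at its far right corner; origin under its centre; leave it alone
- pot_green: plastic glaze pot with a green band and white lid, 63 mm wide, 89 mm high, on the table to the right; origin under its centre; leave it alone
- pot_yellow: plastic glaze pot with a yellow band and white lid, 60 mm wide, 69 mm high, on the table to the right; origin under its centre; leave it alone
- pot_lid: white upturned screw lid, 54 mm wide, 11 mm high, on the table to the right; origin under its centre; leave it alone
- red_rib: red kidney-shaped rib, 56x90x8 mm, on the table to the right; origin under its centre; leave it alone
Not all that is in view belongs to the job. Leave any green or yellow look-alike of the clay_tube alone.

How it is judged (in metres and radians):
On the way, in this order (a step that is already met when the one before it is completed fails the run):
1. the tube, on the shelf, has pushed the flap open and stands in the mouth (value of joint flap above 0.35 rad and x of clay_tube in the frame of mouth between -0.025 and 0.03 m and y of clay_tube in the frame of mouth between -0.04 and 0.04 m and z of clay_tube in the frame of mouth above -0.012 m), for 0.05 s.
2. the tube has dropped inside the bin (x of clay_tube in the frame of mouth between 0.0015 and 0.15 m and y of clay_tube in the frame of mouth between -0.075 and 0.075 m and z of clay_tube in the frame of mouth below -0.02 m), for 0.1 s.
At the end, for the whole second after the job is handed in: the tube lies at rest inside the bin, its origin at least 20 mm below the shelf top, and the flap hangs shut (under 0.08 rad) (all of step 2 and value of joint flap below 0.08 rad and linear speed of clay_tube below 0.03 m/s); the robot touches nothing.
It fails at once if the tube is lifted more than 30 mm above the shelf (z of clay_tube in the frame of mouth above 0.03 m).
It fails at once if a stone, tile, pot, lid or rib standing round the work is moved more than 20 mm (distance of any of pale_stone, blue_tile, pot_green, pot_yellow, pot_lid, red_rib from where it was at the start of the episode above 0.02 m).
It also fails if it takes over 51 s, if anything falls off the work surface, if the arm or the gripper's body presses on something with over 40 N, if the wrist force passes 120 N, or if a joint passes its speed limit or range.

ROBOT

A 6-joint arm with a two-finger parallel gripper is mounted at the origin on a cart in front of the work surface, level with it; the furniture and walls round the work are solid. World frame = base frame: x ahead of the robot, y to its left, z up, the work surface at z = 0. Lengths are in mm, angles in rad, forces in N, time in s.
With the tool pointing down it reaches from about 300 to 875 mm from the base axis. Payload 6.4 kg.
Tool frame: the origin (TCP) lies midway between the tips of the shut fingers; the grasp point (between the pads) lies 19 mm behind it; z points along the fingers, y is the line along which they close (so a half turn about z gives the same grasp; the last joint's range is limited). The gripper opens to 88 mm and grips with 3 to 60 N. Pads are 18 mm wide; open, the fingers measure 123 mm over their backs; the gripper's body (75 mm by 187 mm) begins 45 mm behind the grasp point.
Start: joints at [0.993, 0.181, 1.607, -0, 1.354, -0.206], TCP at [208.883, 535.732, 238.714] pointing down, gripper open.
Joint ranges: [-2.99, 2.99], [-0.89, 2.07], [0.3, 2.58], [-1.14, 4.28], [0, 2.63], [-3.12, 3.12]. Speed limits (rad/s): [2.57, 2.57, 3.01, 3.14, 3.14, 3.14].

INTERFACE

Orientations are given as a 3x3 rotation matrix whose columns are the frame's x, y, z axes.
In Python, from workcell import manip, grab_frame gives the robot as it stands. The module is installed in compiled form; this text tells all that it offers.
- The arm moves only by the tool apply_moves, never from a script. Its argument "deltas" is a list of rows, each an object with "claw": the opening, from -1 (shut) to 1 (fully open); "linear": the shift along the tool's x, y, z in units of 0.04 m (1.0 is 0.04 m), a list of three; "turn": the turn, a rotation vector about the tool's x, y, z in units of 10 degrees (1.0 is 10 degrees), a list of three. In form: [{"claw": claw, "linear": [tx, ty, tz], "turn": [rx, ry, rz]}, ...]. A call has 1 to 8 rows; each row shifts and turns the commanded pose from where the row before left it, along the tool's axes as they then stand; what a row does not reach is not made up. A row lasts 1/8 s, in which the tool goes at most 62.5 mm and 10.7 degrees, less where a joint would pass 70% of its speed; a pose out of reach is approached as far as the arm can. A call with a number of a shift or a turn outside -1 to 1 is refused whole. A call with a gripper value outside its range is refused whole. The fingers move at their own pace and stop on an object; the grip force is fixed at half the most. Time passes only in rows, so rows that do not move let the fingers close. It gives the time, the measured TCP pose, the force, the opening and the grip force at its end, in the units of the state.
- manip.get_obs(): the state, without advancing time (a new reading comes with each control period).
- grab_frame(name): name is "side" or "top"; returns a dict with "pixels" (420x560x3 uint8, red, green, blue), "intrinsics" (3x3 intrinsics, pixels), "distortion" ([k1, k2, p1, p2, k3] as OpenCV has them; the pictures are not rectified), "pose" (4x4, takes a point from camera to world coordinates). Camera axes: x right, y up, looking along -z (the intrinsics and any distortion apply to the point x, -y, -z); pixel columns grow to the right and rows downward; lengths in mm; the calibration is good to about 2 mm. A picture is of the moment at which its call begins. There is no depth.
- manip.finish_job(): hands the job in; it is judged then, once.
The state is a dict: "clock": time; "qpos": joint angles; "qvel": joint speeds; "joint_efforts": joint torques, N m; "ee_pos": TCP position; "orientation": TCP orientation; "contact_force": force on the tool from outside, world axes, zero at the start; "moment": the same for the moment, N m; "opening": finger opening in mm; "gripper_force": force on a finger pad.
Only numpy, scipy, OpenCV 4.12 (cv2) and the standard library are available. Lean on these libraries where they do the work, as an engineer would, in place of code of your own. Each camera call takes 0.05 s, during which the arm holds its last target. There are 200 camera calls.

## Working session

There is one attempt and no reset: what is moved stays moved. The work goes in short steps, Python scripts to look and compute and a tool call to move; the robot and the scene stay as the last step left them, time stands still between calls to the robot, and variables do not carry over. Pictures are saved under pics/ and viewed, at most 10 in all, crops included, and the job is handed in when it is done.

Besides the shell and the picture viewer there is one more tool, called after "Request:" in YAML: its name, and indented under it one key for each argument. apply_moves: Moves the arm, as the interface text tells. Shifts and turns lie within -1 to 1; 1 stands for 0.04 m of shift or 10 degrees of turn. Its arguments: {"type":"object","properties":{"deltas":{"type":"array","items":{"type":"object","properties":{"claw":{"type":"number"},"linear":{"type":"array","items":{"type":"number","minimum":-1,"maximum":1}},"turn":{"type":"array","items":{"type":"number","minimum":-1,"maximum":1}}}}}},"required":["deltas"]}

```bash
mkdir -p pics
cat > h.py <<'E'
import numpy as np, cv2
from workcell import manip, grab_frame
def ray(f,uv):
    K=np.array(f["intrinsics"],float);d=np.array(f["distortion"],float);T=np.array(f["pose"],float)
    p=cv2.undistortPoints(np.array(uv,float).reshape(-1,1,2),K,d).reshape(-1,2)
    v=np.c_[p[:,0],-p[:,1],-np.ones(len(p))]@T[:3,:3].T
    return T[:3,3],v
def onz(f,uv,z):
    o,v=ray(f,uv);return o+v*((z-o[2])/v[:,2])[:,None]
def proj(f,P):
    K=np.array(f["intrinsics"],float);d=np.array(f["distortion"],float);T=np.array(f["pose"],float)
    c=(np.array(P,float).reshape(-1,3)-T[:3,3])@T[:3,:3];c=c*[1,-1,-1]
    return cv2.projectPoints(c,np.zeros(3),np.zeros(3),K,d)[0].reshape(-1,2)
def save(f,n): cv2.imwrite("pics/"+n,f["pixels"][:,:,::-1])
E
python3 - <<'E'
from h import *
a=grab_frame("side");b=grab_frame("top")
save(a,"s0.png");save(b,"t0.png")
print(np.round(a["pose"],2),np.round(b["pose"],2),a["intrinsics"],b["distortion"])
print(manip.get_obs())
E
```

```text
[[-9.70000e-01  1.80000e-01 -1.50000e-01  3.86140e+02]
 [-2.40000e-01 -7.60000e-01  6.10000e-01  9.01680e+02]
 [-0.00000e+00  6.30000e-01  7.80000e-01  1.29383e+03]
 [ 0.00000e+00  0.00000e+00  0.00000e+00  1.00000e+00]] [[ 2.00000e-02  1.00000e+00 -7.00000e-02  5.52440e+02]
 [-1.00000e+00  2.00000e-02  0.00000e+00 -9.99000e+00]
 [ 0.00000e+00  7.00000e-02  1.00000e+00  1.26523e+03]
 [ 0.00000e+00  0.00000e+00  0.00000e+00  1.00000e+00]] [[545.288966     0.         282.42734991]
 [  0.         545.288966   218.26204358]
 [  0.           0.           1.        ]] [-0.11310597  0.          0.          0.          0.        ]
{'clock': 0.1, 'qpos': array([ 9.92716796e-01,  1.81450529e-01,  1.60788805e+00, -8.35657668e-06,
        1.35376067e+00, -2.06325442e-01]), 'qvel': array([-0.00071475, -0.00019739, -0.00141914,  0.00067625,  0.0010857 ,
        0.00157148]), 'joint_efforts': array([ 2.01837211e-03, -4.34821701e+01, -3.42696583e+01,  7.05327233e-02,
        3.40183452e-02, -4.70879911e-05]), 'ee_pos': array([208.61061871, 535.32729672, 237.91898185]), 'orientation': array([[-9.31692139e-01,  3.63247975e-01, -8.16391619e-04],
       [ 3.63248768e-01,  9.31691327e-01, -1.26624938e-03],
       [ 3.00662466e-04, -1.47630785e-03, -9.99998865e-01]]), 'contact_force': array([-0.5996554 , -1.68238416, -0.17639779]), 'moment': array([-0.02852146, -0.01240255,  0.06780043]), 'gripper_force': 0.0, 'opening': 88.16822518967102}
```

View pics/s0.png

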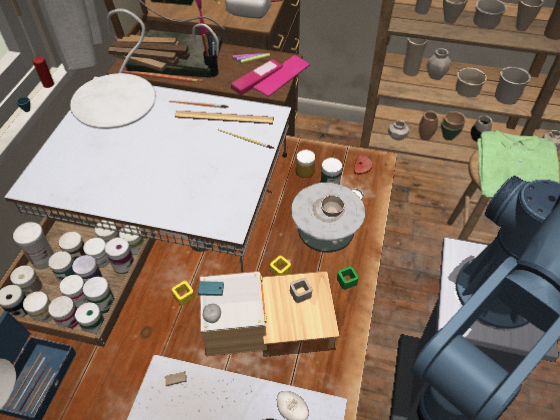

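View pics/t0.png

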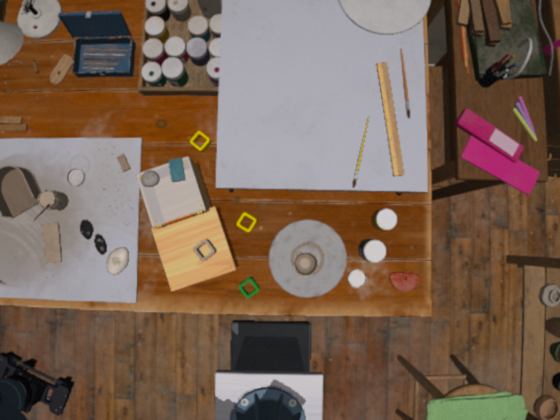

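The top view shows the shelf with corners near (153,228), (218,209), (235,270) and (172,290). The bin lies up-image of it. Tube candidates in the top view:
- Grey-brown tube on the shelf at (205,250).
- Yellow tubes at (200,140) and (247,222), on the table.
- Green tube at (249,288), on the table.

Only the grey-brown one on the shelf fits the description. I'll confirm it in an enlarged crop.

Run:
```python
from h import *
a=cv2.imread("pics/s0.png");b=cv2.imread("pics/t0.png")
A=cv2.resize(a[255:360,190:350],None,fx=4.8,fy=5.6 and 4.8,interpolation=cv2.INTER_CUBIC)
B=cv2.resize(b[150:300,130:260],None,fx=4,fy=4,interpolation=cv2.INTER_CUBIC)
cv2.imwrite("pics/s0c.png",A);cv2.imwrite("pics/t0c.png",B)
t=grab_frame("top");s=grab_frame("side")
# rough
c=onz(t,[(172,290),(235,270),(218,209),(153,228)],80);print(c.round(1))
print(onz(t,[(205,250)],114),onz(s,[(301,287)],114))
for n,f in(("t",t),("s",s)):
    print(n,f["intrinsics"],f["distortion"],proj(f,manip.get_obs()["ee_pos"]))
```

```text
[[401.2 270.4  80. ]
 [460.4  97.1  80. ]
 [627.6 148.   80. ]
 [571.3 328.6  80. ]]
[[514.67995839 175.72227216 114.        ]] [[513.10530721 182.49725124 114.        ]]
t [[429.28933538   0.         276.21961483]
 [  0.         429.28933538 209.25237174]
 [  0.           0.           1.        ]] [-0.11310597  0.          0.          0.          0.        ] [[ 50.57449047 371.69321219]]
s [[545.288966     0.         282.42734991]
 [  0.         545.288966   218.26204358]
 [  0.           0.           1.        ]] [0.02487308 0.         0.         0.         0.        ] [[422.03010535 443.42240721]]
```

View pics/t0c.png

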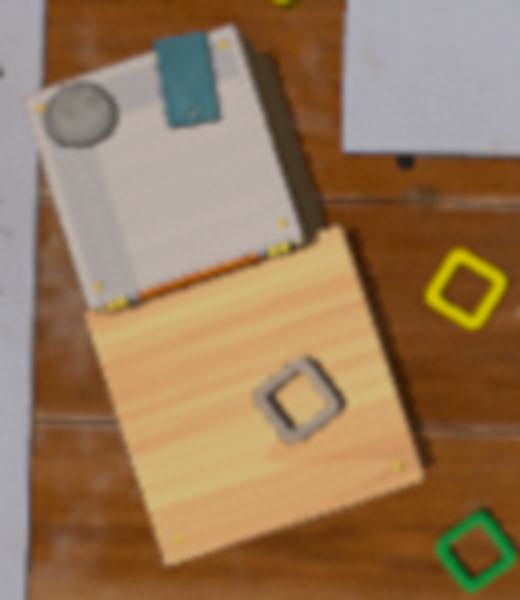

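View pics/s0c.png

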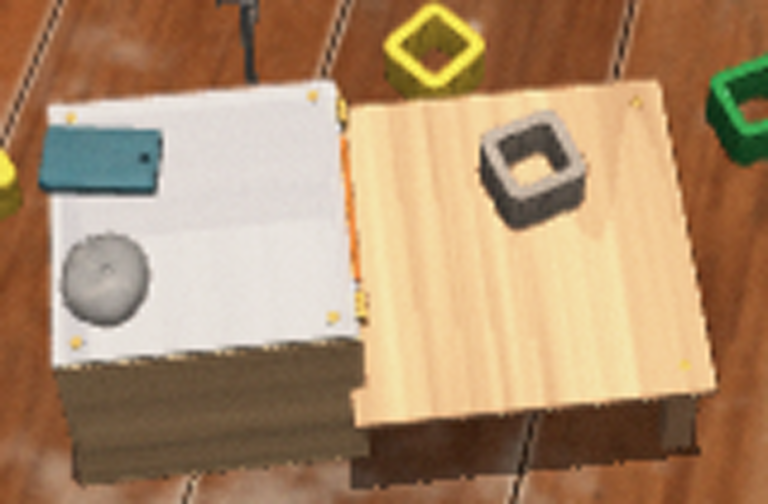

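The enlarged crops confirm it: the grey-brown tube stands on the shelf, centred at about (205,250) in top and (301,287) in side. It is right of the mouth. The orange flap sits between its yellow hinges, at crop x 105–290 in the top view. Next I'll fit the bin frame from corners in both views.

```bash
cat >> h.py <<'E'
def tubemask(f,lo,hi):
    hsv=cv2.cvtColor(f["pixels"],cv2.COLOR_RGB2HSV)
    return hsv
E
python3 - <<'E'
from h import *
from scipy.optimize import least_squares
t=grab_frame("top");s=grab_frame("side")
# (frame-local pts), pixels
L=[(-180,95,80),(-180,-95,80),(0,-95,80),(0,95,80),(150,75,138),(150,-75,138)]
T=np.array([(165,565),(423,480),(345,228),(88,315),(25,100),(235,25)])/4+[130,150]-.375
S=np.array([(715,388),(660,80),(347,105),(355,427),(55,365),(48,105)])/4.8+[190,255]-.4
def W(p,L):
    c,n=np.cos(p[2]),np.sin(p[2]);L=np.array(L,float)
    return np.c_[p[0]+c*L[:,0]-n*L[:,1],p[1]+n*L[:,0]+c*L[:,1],L[:,2]]
for sel in("t","s","ts"):
    def r(p):
        w=W(p,L);o=[]
        if "t" in sel:o.append(proj(t,w)-T)
        if "s" in sel:o.append(proj(s,w)-S)
        return np.concatenate(o).ravel()
    q=least_squares(r,[600,235,.31]);print(sel,q.x.round(3),q.fun.reshape(-1,2).round(1).tolist())
    m=q.x
    tb=[]
    for f,uv in((t,np.array([(255,400),(303,355),(345,400),(298,445)])/4+[130,150]-.375),(s,np.array([(482,158),(570,110),(585,170),(505,203)])/4.8+[190,255]-.4)):
        P=onz(f,uv,114)[:,:2]-m[:2];c,n=np.cos(m[2]),np.sin(m[2]);R=np.array([[c,n],[-n,c]])
        Q=P@R.T;print(Q.round(1).tolist(),Q.mean(0))
E
```

```text
t [5.99538e+02 2.44077e+02 3.42000e-01] [[0.1, 0.2], [0.7, -0.1], [-0.2, 1.0], [-0.4, 0.9], [-0.2, -1.3], [0.0, -0.6]]
[[-92.0, -6.5], [-73.6, -46.6], [-111.2, -64.0], [-129.7, -24.6]] [-101.63310294  -35.42444274]
[[-74.4, -30.4], [-124.3, -55.1], [-127.1, -17.5], [-83.2, -2.2]] [-102.2373371   -26.29525305]
s [5.97634e+02 2.46547e+02 3.37000e-01] [[0.7, 1.0], [0.3, -0.1], [-2.2, 0.4], [1.9, -0.4], [-1.0, -0.6], [0.2, -0.5]]
[[-91.0, -9.8], [-72.4, -49.9], [-109.9, -67.5], [-128.7, -28.2]] [-100.49154055  -38.84955611]
[[-73.2, -33.7], [-123.1, -58.6], [-126.1, -21.1], [-82.2, -5.5]] [-101.13746837  -29.72322165]
ts [5.98557e+02 2.45265e+02 3.40000e-01] [[-0.5, 0.5], [0.1, 0.3], [-0.6, 1.4], [-0.9, 1.2], [-0.6, -1.1], [-0.3, -0.2], [0.5, 0.3], [-0.0, -0.7], [-2.5, -0.1], [1.7, -0.9], [-1.1, -1.0], [-0.0, -0.8]]
[[-91.5, -8.1], [-73.0, -48.2], [-110.5, -65.7], [-129.2, -26.4]] [-101.02034666  -37.11063695]
[[-73.8, -32.0], [-123.6, -56.8], [-126.6, -19.3], [-82.6, -3.8]] [-101.64608946  -27.9828963 ]
```

Request:
apply_moves:
  deltas:
    - {"claw": -1, "linear": [0, 0, -0.5], "turn": [0, 0, -1]}
    - {"claw": -1, "linear": [0, 0, -0.5], "turn": [0, 0, -1]}
    - {"claw": -1, "linear": [0, 0, 0], "turn": [0, 0, -1]}
    - {"claw": -1, "linear": [0, 0, 0], "turn": [0, 0, -1]}
    - {"claw": -1, "linear": [0, -1, 0], "turn": [0, 0, 0]}
    - {"claw": -1, "linear": [0, -1, 0], "turn": [0, 0, 0]}
    - {"claw": -1, "linear": [0, -1, 0], "turn": [0, 0, 0]}
    - {"claw": -1, "linear": [0, -1, 0], "turn": [0, 0, 0]}

```text
clock: 1.3
ee_pos: [260.4, 383.0, 278.7]
orientation: [[-0.947, -0.321, 0.0], [-0.321, 0.947, 0.0], [-0.0, -0.0, -1.0]]
contact_force: [-0.7, -0.1, -0.5]
opening: 10.3
gripper_force: 0.0
```

```bash
cat >> h.py <<'E'
from scipy.spatial.transform import Rotation as Ro
M=np.array([599.,244.,80.]);YAW=.34
def mf(): return Ro.from_euler("z",YAW).as_matrix()
def st():
    o=manip.get_obs();R=np.array(o["orientation"]);p=mf().T@(np.array(o["ee_pos"])-M)
    return o,R,p
def plan(target,lean):
    o,R,p=st();m=mf();l=np.radians(lean)
    z=m@[np.sin(l),0,-np.cos(l)];y=m[:,1];D=np.c_[np.cross(y,z),y,z]
    print("t",o["clock"],"mouth pos",p.round(1),"open",round(o["opening"],1),"F",np.round(o["contact_force"],1))
    print("shift units (tool axes now)",(R.T@(m@(np.array(target)-p))/40).round(2),"turn units",(Ro.from_matrix(R.T@D).as_rotvec(degrees=True)/10).round(2))
    print("shift units in final axes",(D.T@(m@(np.array(target)-p))/40).round(2))
E
python3 - <<'E'
from h import *
from scipy.optimize import least_squares
t=grab_frame("top");s=grab_frame("side")
L=[(-180,95,80),(-180,-95,80),(6,-95,80),(6,95,80),(150,75,138),(150,-75,138)]
T=np.array([(165,565),(423,480),(345,228),(88,315),(25,100),(235,25)])/4+[130,150]-.375
S=np.array([(715,388),(660,80),(347,105),(355,427),(55,365),(48,105)])/4.8+[190,255]-.4
def W(p,L):
    c,n=np.cos(p[2]),np.sin(p[2]);L=np.array(L,float)
    return np.c_[p[0]+c*L[:,0]-n*L[:,1],p[1]+n*L[:,0]+c*L[:,1],L[:,2]]
def r(p): return np.concatenate([proj(t,W(p,L))-T,proj(s,W(p,L))-S]).ravel()
q=least_squares(r,[600,235,.31],loss="soft_l1");print(q.x.round(3),q.fun.reshape(-1,2).round(1).tolist())
m=q.x
# tube: project candidate square top to side
Ri=Ro.from_euler("z",m[2]).as_matrix()
hsv=cv2.cvtColor(t["pixels"],cv2.COLOR_RGB2HSV)
for n,f,(u0,v0,u1,v1) in(("t",t,(188,232,222,270)),("s",s,(286,272,318,308))):
    h=cv2.cvtColor(f["pixels"],cv2.COLOR_RGB2HSV)[v0:v1,u0:u1]
    k=((h[...,1]<75)).astype(np.uint8)
    c=max(cv2.findContours(k,0,2)[0],key=cv2.contourArea)[:,0]+[u0,v0]
    # extreme bounds of silhouette
    print(n,c.min(0),c.max(0),cv2.minAreaRect(c.astype(np.float32)))
plan([-101,-88,120],36)
E
```

```text
[5.97286e+02 2.44890e+02 3.43000e-01] [[-0.1, 1.1], [0.4, 0.6], [-1.2, -0.3], [-1.4, -0.3], [-0.6, -0.5], [-0.4, 0.3], [1.1, 0.0], [0.3, -0.9], [-4.4, 0.1], [-0.1, -0.7], [-0.5, -0.8], [0.4, -0.7]]
t [194 240] [214 259] ((204.0600128173828, 249.5800018310547), (16.200000762939453, 17.0), 53.13010025024414)
s [290 277] [311 301] ((300.4000244140625, 289.300048828125), (21.466251373291016, 20.124608993530273), 63.43495178222656)
t 1.4 mouth pos [-272.7  242.7  198.7] open 2.7 F [-0.   0.7 -1.1]
shift units (tool axes now) [-4.43 -8.19  1.98] turn units [-0.03 -3.6  -0.09]
shift units in final axes [-2.32 -8.27  4.12]
```

Request:
apply_moves:
  deltas:
    - {"claw": -1, "linear": [-0.5, -1, 0], "turn": [0, 0, 0]}
    - {"claw": -1, "linear": [-0.5, -1, 0], "turn": [0, 0, 0]}
    - {"claw": -1, "linear": [-0.5, -1, 0], "turn": [0, 0, 0]}
    - {"claw": -1, "linear": [-0.5, -1, 0], "turn": [0, 0, 0]}
    - {"claw": -1, "linear": [-0.5, -1, 0], "turn": [0, 0, 0]}
    - {"claw": -1, "linear": [-0.5, -1, 0], "turn": [0, 0, 0]}
    - {"claw": -1, "linear": [-0.5, -1, 0], "turn": [0, 0, 0]}
    - {"claw": -1, "linear": [-0.5, -1, 0], "turn": [0, 0, 0]}

```text
clock: 2.4
ee_pos: [515.6, 132.0, 278.7]
orientation: [[-0.947, -0.321, 0.0], [-0.321, 0.947, 0.001], [-0.001, 0.0, -1.0]]
contact_force: [0.7, 0.0, 0.7]
opening: 0.4
gripper_force: 0.0
```

Request:
apply_moves:
  deltas:
    - {"claw": -1, "linear": [0, 0, 0], "turn": [0, -0.9, 0]}
    - {"claw": -1, "linear": [0, 0, 0], "turn": [0, -0.9, 0]}
    - {"claw": -1, "linear": [0, 0, 0], "turn": [0, -0.9, 0]}
    - {"claw": -1, "linear": [0, 0, 0], "turn": [0, -0.9, 0]}
    - {"claw": -1, "linear": [0, 0, 0], "turn": [0, 0, 0]}

```text
clock: 3.02
ee_pos: [511.9, 132.6, 276.4]
orientation: [[-0.769, -0.32, 0.554], [-0.258, 0.948, 0.189], [-0.585, 0.002, -0.811]]
contact_force: [0.7, 0.0, 0.1]
opening: 0.4
gripper_force: 0.0
```

Run:
```python
from h import *
plan([-101,-90,9],36)
print(manip.get_obs()["qpos"])
```

```text
t 3.025 mouth pos [-119.2  -76.   196.4] open 0.4 F [0.7 0.  0.1]
shift units (tool axes now) [ 2.37 -0.35  4.07] turn units [-0.04 -0.02 -0.08]
shift units in final axes [ 2.39 -0.35  4.06]
[-0.13174441 -0.3677964   2.15337667  0.3645308   0.81649467 -2.20488568]
```

Request:
apply_moves:
  deltas:
    - {"claw": -1, "linear": [0.3, -0.4, 0.6], "turn": [0, 0, -0.08]}
    - {"claw": -1, "linear": [0.3, 0, 0.6], "turn": [0, 0, 0]}
    - {"claw": -1, "linear": [0.3, 0, 0.6], "turn": [0, 0, 0]}
    - {"claw": -1, "linear": [0.3, 0, 0.6], "turn": [0, 0, 0]}
    - {"claw": -1, "linear": [0.3, 0, 0.6], "turn": [0, 0, 0]}
    - {"claw": -1, "linear": [0.3, 0, 0.6], "turn": [0, 0, 0]}
    - {"claw": -1, "linear": [0, 0, 0], "turn": [0, 0, 0]}

```text
clock: 3.9
ee_pos: [545.1, 125.9, 118.4]
orientation: [[-0.764, -0.333, 0.552], [-0.273, 0.943, 0.191], [-0.584, -0.005, -0.812]]
contact_force: [0.0, 0.7, -0.5]
opening: 0.3
gripper_force: 0.0
```

Run:
```python
from h import *
plan([-93,-90,11],36)
f=grab_frame("side");save(f,"s1.png")
cv2.imwrite("pics/s1c.png",cv2.resize(f["pixels"][230:370,190:380,::-1],None,fx=4,fy=4,interpolation=cv2.INTER_CUBIC))
```

```text
t 3.9 mouth pos [-90.2 -93.4  38.4] open 0.3 F [ 0.   0.7 -0.5]
shift units (tool axes now) [0.46 0.09 0.51] turn units [-0.03 -0.02  0.01]
shift units in final axes [0.46 0.08 0.51]
```

View pics/s1c.png

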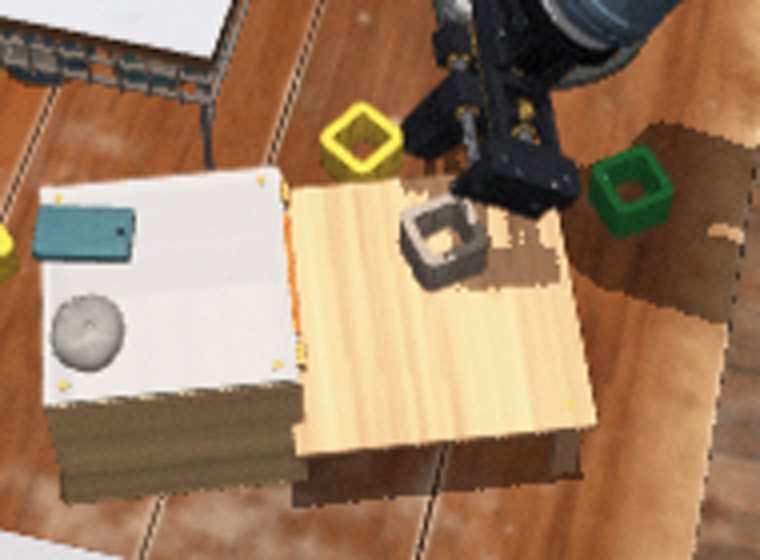

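The side crop shows the closed fingers to the right of the tube, with the body clear above the shelf behind it. The tube is undisturbed at crop (445,240). I'll descend next.

Request:
apply_moves:
  deltas:
    - {"claw": -1, "linear": [0.23, 0, 0.25], "turn": [0, 0, 0]}
    - {"claw": -1, "linear": [0.23, 0, 0.25], "turn": [0, 0, 0]}
    - {"claw": -1, "linear": [0, 0, 0], "turn": [0, 0, 0]}
    - {"claw": -1, "linear": [0, 0.15, 0], "turn": [0, 0, 0]}
    - {"claw": -1, "linear": [0, 0.15, 0], "turn": [0, 0, 0]}
    - {"claw": -1, "linear": [0, 0.15, 0], "turn": [0, 0, 0]}
    - {"claw": -1, "linear": [0, 0, 0], "turn": [0, 0, 0]}

```text
clock: 4.82
ee_pos: [535.7, 141.3, 93.0]
orientation: [[-0.761, -0.332, 0.557], [-0.273, 0.943, 0.189], [-0.588, -0.008, -0.809]]
contact_force: [0.1, -0.6, 0.5]
opening: 0.5
gripper_force: 0.0
```

Run:
```python
from h import *
plan([-93,-42,11],36)
for n in("side","top"):
    f=grab_frame(n);save(f,n+"2.png")
    P=f["pixels"];h=cv2.cvtColor(P,cv2.COLOR_RGB2HSV)
a=cv2.imread("pics/side2.png")[250:350,240:350];b=cv2.imread("pics/top2.png")[200:300,145:255]
cv2.imwrite("pics/c2.png",np.hstack([cv2.resize(i,(396,360),interpolation=cv2.INTER_CUBIC) for i in(a,b)]))
```

```text
t 4.825 mouth pos [-94.  -75.7  13. ] open 0.5 F [ 0.1 -0.6  0.5]
shift units (tool axes now) [0.01 0.84 0.05] turn units [-0.04  0.    0.02]
shift units in final axes [0.01 0.84 0.05]
```

View pics/c2.png

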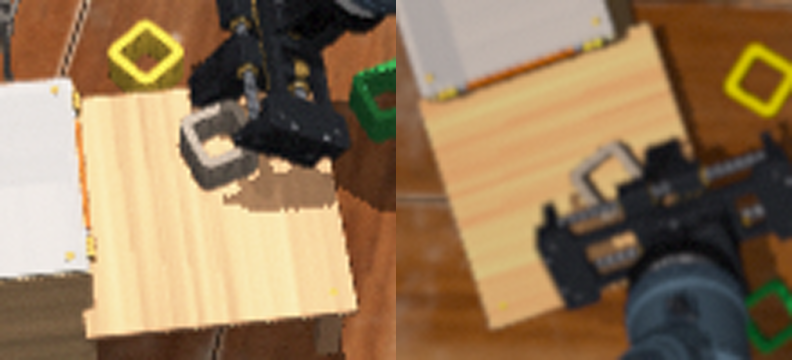

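The view shows the fingers beside the tube's right face, in or near contact. I'll push left.

Request:
apply_moves:
  deltas:
    - {"claw": -1, "linear": [0, 0.11, 0.01], "turn": [0, 0, 0]}
    - {"claw": -1, "linear": [0, 0.11, 0.01], "turn": [0, 0, 0]}
    - {"claw": -1, "linear": [0, 0.11, 0.01], "turn": [0, 0, 0]}
    - {"claw": -1, "linear": [0, 0.11, 0.01], "turn": [0, 0, 0]}
    - {"claw": -1, "linear": [0, 0.11, 0.01], "turn": [0, 0, 0]}
    - {"claw": -1, "linear": [0, 0.11, 0], "turn": [0, 0, 0]}
    - {"claw": -1, "linear": [0, 0, 0], "turn": [0, 0, 0]}

```text
clock: 5.8
ee_pos: [527.9, 166.4, 90.7]
orientation: [[-0.762, -0.332, 0.556], [-0.273, 0.943, 0.189], [-0.587, -0.008, -0.809]]
contact_force: [-0.6, 0.3, 1.0]
opening: 0.2
gripper_force: 0.0
```

Run:
```python
from h import *
plan([-93,-42,11],36)
for n in("side","top"):
    f=grab_frame(n);save(f,n+"3.png")
a=cv2.imread("pics/side3.png")[250:350,240:350];b=cv2.imread("pics/top3.png")[200:300,145:255]
cv2.imwrite("pics/c3.png",np.hstack([cv2.resize(i,(396,360),interpolation=cv2.INTER_CUBIC) for i in(a,b)]))
```

```text
t 5.8 mouth pos [-93.  -49.4  10.7] open 0.2 F [-0.6  0.3  1. ]
shift units (tool axes now) [-0.    0.19 -0.01] turn units [-0.04 -0.    0.02]
shift units in final axes [-0.    0.19 -0.01]
```

View pics/c3.png

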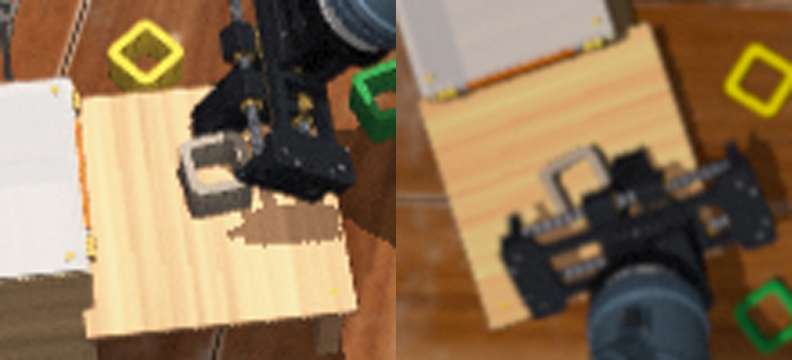

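The tube has slid left and turned roughly square to the mouth. In the top crop its far corners are at about (580,148) and (540,178). I'll compute its position next.

Run:
```python
from h import *
t=grab_frame("top");s=grab_frame("side")
T=np.array([(540-396,178),(581-396,147),(606-396,170)])/3.6+[145,200]-.36
print((mf().T@(onz(t,T,114)-M).T).T.round(1))
S=np.array([(181,140),(240,132),(181,182),(190,192)])/3.6+[240,250]-.36
print((mf().T@(onz(s,S,114)-M).T).T.round(1))
```

```text
[[-82.7  15.3  34. ]
 [-70.4 -21.1  34. ]
 [-92.6 -33.7  34. ]]
[[ -73.2  -27.7   34. ]
 [-115.1  -30.    34. ]
 [ -69.5    5.7   34. ]
 [ -74.8   14.1   34. ]]
```

Request:
apply_moves:
  deltas:
    - {"claw": -1, "linear": [0, 0.1, 0], "turn": [0, 0, 0]}
    - {"claw": -1, "linear": [0, 0.1, 0], "turn": [0, 0, 0]}
    - {"claw": -1, "linear": [0, 0.07, 0], "turn": [0, 0, 0]}
    - {"claw": -1, "linear": [0, 0, 0], "turn": [0, 0, 0]}
    - {"claw": -1, "linear": [0, -0.4, 0], "turn": [0, 0, 0]}
    - {"claw": -1, "linear": [0, -0.4, 0], "turn": [0, 0, 0]}
    - {"claw": -1, "linear": [0, 0, -0.7], "turn": [0, 0, 0]}
    - {"claw": -1, "linear": [0, 0, -0.7], "turn": [0, 0, 0]}

```text
clock: 7.0
ee_pos: [503.4, 135.0, 136.3]
orientation: [[-0.763, -0.331, 0.555], [-0.272, 0.944, 0.188], [-0.586, -0.008, -0.81]]
contact_force: [0.0, -0.3, 1.3]
opening: 0.4
gripper_force: 0.0
```

Request:
apply_moves:
  deltas:
    - {"claw": -0.5, "linear": [0, 0, -0.7], "turn": [0, 0, 0]}
    - {"claw": -0.5, "linear": [0, 0.4, -0.5], "turn": [0, 0, 0]}
    - {"claw": -0.5, "linear": [0, 0.6, 0], "turn": [0, 0, 0]}
    - {"claw": -0.5, "linear": [0, 0.6, 0], "turn": [0, 0, 0]}
    - {"claw": -0.5, "linear": [0, 0, 0], "turn": [0, 0, 0]}

```text
clock: 7.62
ee_pos: [455.3, 187.9, 174.6]
orientation: [[-0.761, -0.334, 0.556], [-0.275, 0.942, 0.19], [-0.587, -0.008, -0.809]]
contact_force: [0.6, -0.3, 0.2]
opening: 22.1
gripper_force: 0.0
```

Run:
```python
from h import *
plan([-150,0,12],36)
for n in("side","top"):
    f=grab_frame(n);save(f,n+"4.png")
a=cv2.imread("pics/side4.png")[250:350,240:350];b=cv2.imread("pics/top4.png")[200:300,145:255]
cv2.imwrite("pics/c4.png",np.hstack([cv2.resize(i,(396,360),interpolation=cv2.INTER_CUBIC) for i in(a,b)]))
```

```text
t 7.625 mouth pos [-154.1   -5.    94.6] open 22.1 F [ 0.6 -0.3  0.2]
shift units (tool axes now) [1.13 0.14 1.73] turn units [-0.04 -0.    0.03]
shift units in final axes [1.13 0.12 1.73]
```

View pics/c4.png

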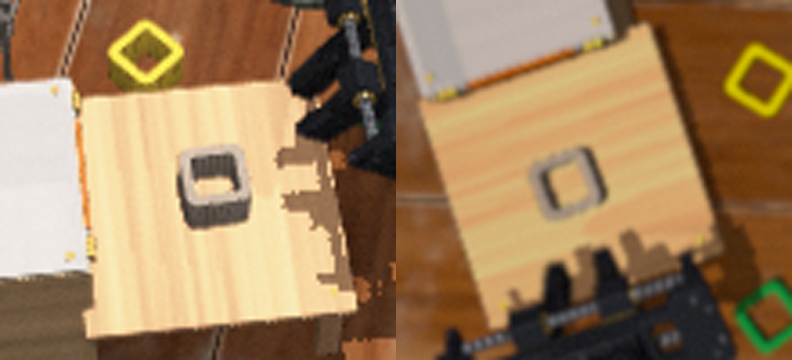

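The tube is now nearly square to the mouth, at top crop (568,182) and side crop (214,178). It is undisturbed by the retreat.

Run:
```python
from h import *
t=grab_frame("top");s=grab_frame("side")
print((mf().T@(onz(t,[((568-396)/3.6+144.6,182/3.6+199.6)],114)-M).T).T.round(1))
print((mf().T@(onz(s,[(214/3.6+239.6,177/3.6+249.6)],114)-M).T).T.round(1))
```

```text
[[-92.   -3.8  34. ]]
[[-92.5   4.   34. ]]
```

Request:
apply_moves:
  deltas:
    - {"claw": -0.5, "linear": [0.4, 0.1, 0.55], "turn": [0, 0, 0]}
    - {"claw": -0.5, "linear": [0.4, 0, 0.55], "turn": [0, 0, 0]}
    - {"claw": -0.5, "linear": [0.33, 0, 0.6], "turn": [0, 0, 0]}
    - {"claw": -0.5, "linear": [0, 0, 0], "turn": [0, 0, 0]}

```text
clock: 8.32
ee_pos: [457.0, 190.1, 90.7]
orientation: [[-0.765, -0.33, 0.553], [-0.271, 0.944, 0.188], [-0.584, -0.006, -0.812]]
contact_force: [-0.2, 1.0, -0.7]
opening: 22.1
gripper_force: 0.0
```

Run:
```python
from h import *
plan([-60,0,12],36)
```

```text
t 8.325 mouth pos [-151.9   -3.4   10.7] open 22.1 F [-0.2  1.  -0.7]
shift units (tool axes now) [-1.88  0.1   1.31] turn units [-0.04 -0.03  0.  ]
shift units in final axes [-1.88  0.09  1.32]
```

Request:
apply_moves:
  deltas:
    - {"claw": -0.5, "linear": [-0.2, 0.04, 0.14], "turn": [0, 0, 0]}
    - {"claw": -0.5, "linear": [-0.2, 0.04, 0.14], "turn": [0, 0, 0]}
    - {"claw": -0.5, "linear": [-0.16, 0, 0.115], "turn": [0, 0, 0]}
    - {"claw": -0.5, "linear": [-0.16, 0, 0.115], "turn": [0, 0, 0]}
    - {"claw": -0.5, "linear": [-0.16, 0, 0.115], "turn": [0, 0, 0]}
    - {"claw": -0.5, "linear": [-0.16, 0, 0.115], "turn": [0, 0, 0]}
    - {"claw": -0.5, "linear": [-0.16, 0, 0.115], "turn": [0, 0, 0]}
    - {"claw": -0.5, "linear": [0, 0, 0], "turn": [0, 0, 0]}

```text
clock: 9.32
ee_pos: [513.4, 213.6, 93.7]
orientation: [[-0.762, -0.331, 0.557], [-0.273, 0.943, 0.188], [-0.588, -0.008, -0.809]]
contact_force: [-0.8, -0.5, -0.1]
opening: 21.9
gripper_force: 0.0
```

Run:
```python
from h import *
plan([-45,0,12],36)
for n in("side","top"):
    f=grab_frame(n);save(f,n+"5.png")
a=cv2.imread("pics/side5.png")[250:350,240:350];b=cv2.imread("pics/top5.png")[200:300,145:255]
cv2.imwrite("pics/c5.png",np.hstack([cv2.resize(i,(396,360),interpolation=cv2.INTER_CUBIC) for i in(a,b)]))
```

```text
t 9.325 mouth pos [-90.8  -0.1  13.7] open 21.9 F [-0.8 -0.5 -0.1]
shift units (tool axes now) [-0.9   0.01  0.71] turn units [-0.05  0.    0.02]
shift units in final axes [-0.9   0.    0.71]
```

View pics/c5.png

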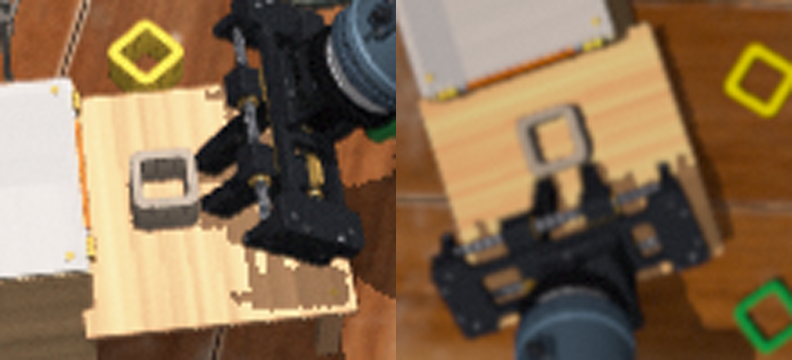

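The picture shows the tube pushed square by both fingertips, at top crop (553,141), in line with the orange flap at (530,72). I'll continue into the mouth.

Request:
apply_moves:
  deltas:
    - {"claw": -0.5, "linear": [-0.155, 0, 0.125], "turn": [0, 0, 0]}
    - {"claw": -0.5, "linear": [-0.155, 0, 0.125], "turn": [0, 0, 0]}
    - {"claw": -0.5, "linear": [-0.155, 0, 0.125], "turn": [0, 0, 0]}
    - {"claw": -0.5, "linear": [-0.155, 0, 0.12], "turn": [0, 0, 0]}
    - {"claw": -0.5, "linear": [-0.155, 0, 0.115], "turn": [0, 0, 0]}
    - {"claw": -0.5, "linear": [-0.155, 0, 0.115], "turn": [0, 0, 0]}
    - {"claw": -0.5, "linear": [0, 0, 0], "turn": [0, 0, 0]}

```text
clock: 10.3
ee_pos: [557.9, 229.2, 92.1]
orientation: [[-0.761, -0.331, 0.557], [-0.273, 0.943, 0.188], [-0.588, -0.008, -0.809]]
contact_force: [0.2, 0.1, 0.8]
opening: 22.2
gripper_force: 0.0
```

Run:
```python
from h import *
f=grab_frame("top")
print((mf().T@(onz(f,[(188.2,238.8)],114)-M).T).T.round(1),"before")
plan([0,0,12],40)
save(f,"top6.png");s=grab_frame("side");save(s,"side6.png")
# grey tube pixels in side view on shelf
h=cv2.cvtColor(s["pixels"],cv2.COLOR_RGB2HSV)[250:320,245:300]
print("orange px side",[(k.sum()) for k in [((h[...,0]>3)&(h[...,0]<14)&(h[...,1]>200)&(h[...,2]>150))]])
```

```text
[[-59.5  -2.4  34. ]] before
t 10.35 mouth pos [-44.1  -0.1  11.9] open 21.8 F [-0.7  0.2 -1.2]
shift units (tool axes now) [-0.89  0.01  0.65] turn units [-0.05 -0.4   0.02]
shift units in final axes [-0.85  0.    0.71]
orange px side [np.int64(0)]
```

Request:
apply_moves:
  deltas:
    - {"claw": -0.5, "linear": [-0.1, 0, 0.075], "turn": [0, -0.05, 0]}
    - {"claw": -0.5, "linear": [-0.1, 0, 0.075], "turn": [0, -0.05, 0]}
    - {"claw": -0.5, "linear": [-0.1, 0, 0.075], "turn": [0, -0.05, 0]}
    - {"claw": -0.5, "linear": [-0.1, 0, 0.075], "turn": [0, -0.05, 0]}
    - {"claw": -0.5, "linear": [-0.1, 0, 0.075], "turn": [0, -0.05, 0]}
    - {"claw": -0.5, "linear": [-0.1, 0, 0.08], "turn": [0, -0.05, 0]}
    - {"claw": -0.5, "linear": [-0.1, 0, 0.08], "turn": [0, -0.05, 0]}
    - {"claw": -0.5, "linear": [0, 0, 0], "turn": [0, 0, 0]}

```text
clock: 11.4
ee_pos: [590.8, 240.8, 92.0]
orientation: [[-0.726, -0.331, 0.602], [-0.26, 0.944, 0.205], [-0.636, -0.008, -0.772]]
contact_force: [0.1, -0.8, 0.8]
opening: 21.6
gripper_force: 0.0
```

Run:
```python
from h import *
plan([10,0,12],40)
f=grab_frame("top");save(f,"top7.png");s=grab_frame("side");save(s,"side7.png")
a=s["pixels"][245:355,190:300,::-1];b=f["pixels"][150:260,130:240,::-1]
cv2.imwrite("pics/c7.png",np.hstack([cv2.resize(i,(396,396),interpolation=cv2.INTER_CUBIC) for i in(a,b)]))
```

```text
t 11.4 mouth pos [-8.8 -0.3 12. ] open 21.6 F [ 0.1 -0.8  0.8]
shift units (tool axes now) [-0.36  0.01  0.3 ] turn units [-0.04 -0.05  0.02]
shift units in final axes [-0.36  0.01  0.3 ]
```

View pics/c7.png

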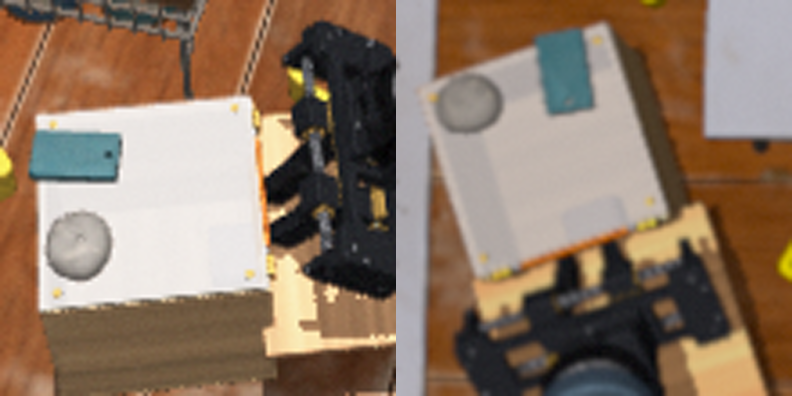

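The picture shows the fingers reaching under the flap. The stone and tile are unmoved on the cover, and a faint grey patch shows through the cover behind the mouth at (595,215). I'll push slightly further in to be certain, then draw out.

Request:
apply_moves:
  deltas:
    - {"claw": -0.5, "linear": [-0.07, 0, 0.075], "turn": [0, -0.1, 0]}
    - {"claw": -0.5, "linear": [-0.07, 0, 0.075], "turn": [0, -0.1, 0]}
    - {"claw": -0.5, "linear": [-0.07, 0, 0.075], "turn": [0, -0.1, 0]}
    - {"claw": -0.5, "linear": [-0.07, 0, 0.07], "turn": [0, -0.1, 0]}
    - {"claw": -0.5, "linear": [-0.07, 0, 0.07], "turn": [0, 0, 0]}
    - {"claw": -0.5, "linear": [-0.07, 0, 0.07], "turn": [0, 0, 0]}
    - {"claw": -0.5, "linear": [0, 0, 0], "turn": [0, 0, 0]}

```text
clock: 12.38
ee_pos: [613.8, 248.8, 90.6]
orientation: [[-0.682, -0.331, 0.652], [-0.246, 0.943, 0.222], [-0.689, -0.009, -0.725]]
contact_force: [-0.6, -0.4, 0.1]
opening: 22.0
gripper_force: 0.0
```

Run:
```python
from h import *
plan([-80,0,14],44)
f=grab_frame("top");save(f,"top8.png")
a=cv2.imread("pics/t0.png").astype(int)
for n in("top6.png","top7.png","top8.png"):
    d=np.abs(cv2.imread("pics/"+n).astype(int)-a).sum(2)
    k=np.zeros(d.shape,np.uint8);cv2.fillPoly(k,[proj(f,[M+mf()@[x,y,58] for x,y in((8,-70),(8,70),(145,70),(145,-70))]).astype(int)],1)
    q=((d>20)&(k>0)).astype(np.uint8);ys,xs=np.nonzero(q)
    print(n,q.sum(),(xs.mean(),ys.mean()) if q.sum() else "", (mf().T@(onz(f,[(xs.mean(),ys.mean())],40)-M).T).T.round(0) if q.sum() else "")
```

```text
t 12.375 mouth pos [15.5 -0.4 10.6] open 22.0 F [-0.6 -0.4  0.1]
shift units (tool axes now) [ 1.67  0.   -1.71] turn units [-0.04 -0.05  0.02]
shift units in final axes [ 1.66  0.01 -1.72]
top6.png 2048 (np.float64(170.45751953125), np.float64(192.2421875)) [[ 89.  20. -40.]]
top7.png 2281 (np.float64(169.32573432704953), np.float64(191.691363437089)) [[ 91.  23. -40.]]
top8.png 2305 (np.float64(169.13969631236444), np.float64(190.47982646420823)) [[ 95.  22. -40.]]
```

Request:
apply_moves:
  deltas:
    - {"claw": -0.5, "linear": [0.17, 0, -0.18], "turn": [0, 0, 0]}
    - {"claw": -0.5, "linear": [0.25, 0, -0.26], "turn": [0, 0, 0]}
    - {"claw": -0.5, "linear": [0.3, 0, -0.32], "turn": [0, 0, 0]}
    - {"claw": -0.5, "linear": [0.3, 0, -0.32], "turn": [0, 0, 0]}
    - {"claw": -0.5, "linear": [0.3, 0, -0.32], "turn": [0, 0, 0]}
    - {"claw": -0.5, "linear": [0.3, 0, -0.32], "turn": [0, 0, 0]}
    - {"claw": -0.5, "linear": [0, 0, -0.9], "turn": [0, 0, 0]}
    - {"claw": -0.5, "linear": [0, 0, -0.9], "turn": [0, 0, 0]}

```text
clock: 13.42
ee_pos: [485.4, 205.5, 141.5]
orientation: [[-0.683, -0.334, 0.65], [-0.246, 0.943, 0.226], [-0.688, -0.005, -0.726]]
contact_force: [0.3, 0.3, 0.3]
opening: 21.7
gripper_force: 0.0
```

Request:
apply_moves:
  deltas:
    - {"claw": -0.5, "linear": [0, 0, -0.9], "turn": [0, 0, 0]}
    - {"claw": -0.5, "linear": [0, 0, 0], "turn": [0, 0, 0]}
    - {"claw": -0.5, "linear": [0, 0, 0], "turn": [0, 0, 0]}
    - {"claw": -0.5, "linear": [0, 0, 0], "turn": [0, 0, 0]}

```text
clock: 13.92
ee_pos: [462.6, 197.9, 166.2]
orientation: [[-0.684, -0.334, 0.649], [-0.245, 0.942, 0.227], [-0.687, -0.004, -0.726]]
contact_force: [-0.1, -0.4, -0.2]
opening: 22.1
gripper_force: 0.0
```

Run:
```python
from h import *
plan([-80,0,14],44)
f=grab_frame("top");save(f,"top9.png");s=grab_frame("side");save(s,"side9.png")
def orange(im):
    h=cv2.cvtColor(im,cv2.COLOR_BGR2HSV);return (h[...,0]>4)&(h[...,0]<15)&(h[...,1]>170)&(h[...,2]>130)
a=cv2.imread
reg=lambda n:(a("pics/"+n)[270:325,255:272] if n[0]=="s" else a("pics/"+n)[205:235,150:205])
for n in("s0.png","side5.png","side6.png","side7.png","side9.png","t0.png","top5.png","top6.png","top7.png","top8.png","top9.png"):
    print(n,orange(reg(n)).sum())
# coarse diff of cover near mouth in top view, brightness map in mouth frame
g=lambda n:cv2.GaussianBlur(cv2.cvtColor(a("pics/"+n),cv2.COLOR_BGR2GRAY),(3,3),0).astype(int)
for n in("t0.png","top9.png"):
    print(n)
    for x in range(10,146,15):
        uv=proj(f,[M+mf()@[x,y,58] for y in range(60,-61,-15)]).round().astype(int)
        print(x,[int(g(n)[v,u]) for u,v in uv])
```

```text
t 13.925 mouth pos [-143.9    2.    86.2] open 22.1 F [-0.1 -0.4 -0.2]
shift units (tool axes now) [ 0.08 -0.04  2.41] turn units [-0.01 -0.06  0.02]
shift units in final axes [ 0.11 -0.05  2.41]
s0.png 45
side5.png 75
side6.png 79
side7.png 71
side9.png 77
t0.png 42
top5.png 43
top6.png 35
top7.png 39
top8.png 19
top9.png 46
t0.png
10 [159, 163, 176, 177, 177, 178, 177, 178, 177]
25 [162, 163, 176, 175, 176, 176, 176, 177, 176]
40 [162, 162, 175, 175, 175, 176, 176, 176, 176]
55 [162, 163, 175, 175, 175, 175, 175, 176, 175]
70 [162, 162, 174, 174, 174, 174, 175, 175, 176]
85 [162, 162, 176, 176, 176, 176, 177, 177, 178]
100 [162, 147, 174, 175, 176, 100, 105, 99, 177]
115 [116, 138, 127, 172, 173, 117, 102, 96, 174]
130 [124, 132, 123, 156, 160, 119, 96, 98, 160]
145 [158, 121, 139, 170, 171, 146, 93, 95, 169]
top9.png
10 [164, 168, 182, 182, 175, 176, 175, 176, 182]
25 [167, 167, 181, 180, 176, 177, 177, 181, 181]
40 [167, 168, 181, 180, 180, 182, 181, 181, 181]
55 [167, 168, 180, 180, 180, 180, 180, 181, 181]
70 [167, 167, 179, 179, 180, 179, 180, 180, 181]
85 [167, 167, 181, 181, 182, 182, 183, 182, 183]
100 [167, 152, 179, 181, 181, 103, 108, 102, 182]
115 [120, 142, 131, 178, 178, 121, 105, 99, 179]
130 [128, 136, 127, 161, 165, 123, 99, 101, 165]
145 [162, 125, 144, 175, 176, 151, 95, 98, 174]
```

Run:
```python
from h import *
f=grab_frame("top");g=lambda p:cv2.GaussianBlur(cv2.cvtColor(p,cv2.COLOR_BGR2GRAY),(3,3),0).astype(float)
d=g(cv2.imread("pics/t0.png"))*1.03-g(f["pixels"][:,:,::-1].copy())
print("patch map d: rows x 0..60, cols y 40..-60, on cover plane")
for x in range(0,64,6):
    uv=proj(f,[M+mf()@[x,y,58] for y in range(42,-61,-6)]).round().astype(int)
    print(x,[int(round(d[v,u])) for u,v in uv])
P=M+mf()@[17,-19,58]
for z in(40,34,-40,-60):
    print(z,(mf().T@(onz(f,proj(f,P),80+z)-M).T).T.round(0))
s=grab_frame("side")
h0=cv2.imread("pics/s0.png").astype(int);h1=s["pixels"][:,:,::-1].astype(int)
ds=g(h0.astype(np.uint8))*1.0-g(h1.astype(np.uint8))
print("side")
for x in range(6,70,6):
    uv=proj(s,[M+mf()@[x,y,58] for y in range(70,-71,-7)]).round().astype(int)
    print(x,[int(round(ds[v,u])) for u,v in uv])
```

```text
patch map d: rows x 0..60, cols y 40..-60, on cover plane
0 [0, 0, 0, 1, 0, -1, 0, 1, 1, 1, 0, 1, 1, 2, 2, 0, -1, 0]
6 [0, 0, -1, 0, 0, 0, 1, 5, 6, 6, 7, 5, 6, 10, 10, 3, 0, 1]
12 [0, 0, -1, 0, 0, 0, 1, 7, 8, 7, 8, 8, 8, 10, 14, 4, 0, -1]
18 [1, 0, 1, 0, 0, 0, 2, 7, 7, 6, 6, 6, 7, 11, 12, 1, 0, 0]
24 [0, 0, 0, -1, 0, 0, 1, 5, 4, 6, 4, 5, 6, 7, 5, 0, 0, 0]
30 [1, 0, 0, 0, 0, 0, 0, 0, 0, 1, 2, 2, 0, 1, 1, -1, -1, -1]
36 [0, -1, -1, 0, 0, 0, -1, 0, 0, -1, -1, 0, 0, -1, 0, 0, 0, 0]
42 [0, 0, -1, 0, -1, 0, -1, 0, 0, 0, 0, 0, 0, 0, 1, -1, 0, 0]
48 [-1, 0, -2, 0, 0, 0, 0, 1, 0, 0, 0, -1, -1, -1, 0, -1, 0, -1]
54 [0, 0, 0, 1, 0, 0, 0, 0, -1, 0, 0, 0, -1, 0, 0, 0, -1, -1]
60 [0, 0, 1, 0, -1, 0, 0, -1, -1, -1, -1, 1, -1, 0, 0, -1, 0, 1]
40 [[ 19. -16.  40.]]
34 [[ 20. -15.  34.]]
-40 [[ 30.  -1. -40.]]
-60 [[ 32.   2. -60.]]
side
6 [-4, -6, -6, -7, -5, -5, -6, -7, -8, -7, -8, -7, -7, -7, -7, -7, -7, -7, -8, -6, -7]
12 [-3, -5, -3, -4, -3, -3, -5, -6, -7, -7, -8, -9, -7, -7, -7, -7, -7, -8, -8, -7, -8]
18 [2, -2, -2, -2, -1, -1, -4, -6, -6, -8, -9, -10, -7, -6, -8, -8, -8, -7, -9, -6, -7]
24 [1, -1, -2, -1, -1, 0, -1, -5, -6, -8, -7, -7, -6, -8, -7, -9, -8, -8, -9, -6, -7]
30 [2, 0, -1, -1, -1, 0, -3, -6, -5, -8, -8, -7, -6, -7, -9, -8, -7, -7, -9, -6, -8]
36 [1, -2, -2, -3, -1, -3, -5, -6, -5, -7, -7, -8, -9, -7, -8, -8, -9, -8, -8, -6, -8]
42 [-6, -6, -6, -6, -6, -6, -6, -6, -6, -8, -8, -7, -8, -7, -8, -8, -8, -8, -9, -6, -6]
48 [-5, -6, -5, -6, -6, -6, -7, -6, -6, -7, -7, -6, -7, -7, -7, -8, -8, -9, -8, -6, -8]
54 [-7, -7, -6, -6, -6, -6, -5, -6, -6, -8, -8, -7, -7, -8, -9, -7, -8, -7, -7, -6, -6]
60 [-6, -7, -5, -6, -6, -6, -5, -6, -6, -8, -8, -7, -8, -8, -9, -8, -9, -8, -8, -6, -7]
66 [-6, -7, -6, -6, -6, -6, -6, -6, -6, -8, -7, -8, -8, -7, -8, -8, -6, -7, -7, -6, -8]
```

```bash
python3 -c "
from workcell import manip
print(manip.finish_job())"
```

```text
the job is handed in; nothing more can be done
None
```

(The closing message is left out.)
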